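Set the fume absorber's air flow and start its fan

ROBOT

A 6-joint arm with a two-finger parallel gripper is mounted at the origin on the work surface. World frame = base frame: x ahead of the robot, y to its left, z up, the work surface at z = 0. Lengths are in mm, angles in rad, forces in N, time in s.
With the tool pointing down it reaches from about 250 to 775 mm from the base axis. Payload 4 kg.
Tool frame: the origin (TCP) lies midway between the tips of the shut fingers; the grasp point (between the pads) lies manip.hold_point_z behind it (manip.hold_point_z is the distance from the TCP to the grasp point, in mm); x points along the fingers, z is the direction in which the jaws open and shut, and the axes are right-handed (so a half turn about x gives the same grasp; the last joint's range is limited). The gripper opens to 94 mm and grips with 3 to 60 N. Pads are 16 mm wide; open, the fingers measure 119 mm over their backs; the gripper's body (75 mm by 177 mm) begins 78 mm behind the grasp point.
Start: joints at [-1.255, 0.087, 1.371, -0, 1.684, -0.103], TCP at [223.665, -502.488, 205.506] pointing down, gripper open.
Joint ranges: [-3.1, 3.1], [-0.76, 2.03], [0.27, 2.55], [-1.08, 4.22], [0.17, 2.65], [-2.57, 2.57]. Speed limits (rad/s): [2.79, 2.79, 3.14, 3.14, 3.14, 3.14].

INTERFACE

Orientations are given as a unit quaternion [x, y, z, w].
In Python, from cell import monitor, capture, camera_params, manip gives the robot as it stands.
- The arm moves only by the shell command python3 -m crank 'ROWS'. ROWS is JSON, a list that holds one entry, the list of rows, each a list of 7 numbers: the turn, a rotation vector about the tool's x, y, z in degrees, then the shift along the tool's x, y, z in m, then the closure, from 0 (fully open) to 1 (shut). A call has 1 to 10 rows; each row shifts and turns the commanded pose from where the row before left it, along the tool's axes as they then stand; what a row does not reach is not made up. A row lasts 1/10 s, in which the tool goes at most 50 mm and 8.59 degrees, less where a joint would pass 70% of its speed; a pose out of reach is approached as far as the arm can. A call with a gripper value outside its range is refused whole. The fingers move at their own pace and stop on an object; the grip force is fixed at half the most. Time passes only in rows, so rows that do not move let the fingers close. It gives the time, the measured TCP pose, the force and the opening at its end, in the units of the state.
- monitor.observe(): the state, without advancing time (a new reading comes with each control period).
- capture(name): name is "side" or "top"; returns the picture (384x512x3 uint8, red, green, blue); there is no depth.
- camera_params(name): a dict with "fx", "fy", "cx", "cy" (pixels), "origin" and "rotation" of the camera in the world. Camera axes: x right, y down, z forward; pixel columns grow to the right and rows downward; lengths in mm; the calibration is good to about 2 mm. A picture is of the moment at which its call begins. camera_params takes no time and is no camera call.
- manip.finish_job(): hands the job in, once; it reports no verdict.
The state is a dict: "time": time; "joint_pos": joint angles; "dq": joint speeds; "joint_torque": joint torques, N m; "position": TCP position; "tcp_rot": TCP orientation; "force": force on the tool from outside, world axes, zero at the start; "ft_torque": the same for the moment, N m; "width": opening from 0.0 (shut) to 1.0 (fully open).
Only numpy, scipy, OpenCV 4.12 (cv2) and the standard library are available. Lean on these libraries where they do the work, as an engineer would, in place of code of your own. Each camera call takes 0.05 s, during which the arm holds its last target. There are 200 camera calls.

TASK

Before soldering: with a fingertip, gently push the upright lever on top of the round fume absorber around its arc until the ring's pointer stands at the one long mark of the scale. Then press the large button on the switch box fully in and let it go, to start the fan. Lift nothing, do not shove the absorber along the bench, keep off the small stop button and leave the other things where they are.

Things in the scene. Friction and masses are not known exactly. Their poses are not given: they have to be found in the camera images.
- absorber: Grey drum, 224 mm across, 2.5 to 4 kg, standing loose on the bench (not fixed), origin at the centre of its underside, z up. Its top is at 80 mm; on it lie, concentric, a white scale disc (212 mm across, to 82 mm) and an aluminium ring disc (156 mm across, top at 91 mm) with a dark round iris in the middle. The ring carries the lever and the pointer and turns about the drum's vertical axis.
- iris (a joint): Angle of the ring with its lever, rad: 0 when the lever lies on the absorber's own -x side, growing counter-clockwise seen from above; stops at -1.4 and 1.4. It stays where it is left; friction asks about 3.5 N at the lever. It starts between -1.2 and -0.6, so it must be pushed counter-clockwise to the mark. (The long mark always lies at least 0.6 rad further on.)
- lever_top (a point): Centre of the top end of the lever: an upright black post 14 mm across, standing on the ring 64 mm from the axis, from 91 mm up to 135 mm above the bench. It is the only thing that stands up from the ring.
- pointer (a point): Outer end of the pointer, a thin dark bar 3 mm wide that runs outward from the foot of the lever, in line with it; 82 mm from the axis, 91 mm above the bench. Turns with the ring.
- long_mark (a point): Inner end of the scale's one long mark (a black line 20 mm long and 5 mm wide, the others are 8 mm long and 2 mm wide, 0.2 rad apart, five to each side of it), 82 mm from the axis, 83 mm above the bench: the pointer's end stands over this point when the lever is set right. The scale disc does not turn in use; how it is turned differs from start to start (long mark at iris values between 0.0 and 0.9).
- start_top (a point): Centre of the top of the large (32 mm) round button on the grey switch box (a black cap in a white collar, 48 mm across, whose top is 10 mm lower; this point is 62 mm above the bench; box 75 x 105 x 40 mm, immovable). Pressed straight down it travels 6 mm against a spring, 5 N fully in, and springs back.
- start (a joint): Travel of the large button, m: 0 out, 0.006 fully in.
- stop (a joint): Travel of the small (16 mm) stop button, m. It is 54 mm from the large one on the same box; not to be touched.
- flux_jar: Amber jar, 52 mm across, 75 mm tall, loose; origin under its centre. A bystander. It and the switch box stand left and right of the absorber, either way round.
- spool: Solder spool, 56 mm across, 40 mm tall, loose; origin under its centre. A bystander at the front (robot) side; it and the tin stand left and right, either way round.
- tin: Small aluminium tin, 48 mm across, 30 mm tall, loose; origin under its centre. A bystander at the front (robot) side; it and the spool stand left and right, either way round.
- dish: Clear shallow dish, 84 mm across, 22 mm tall, loose; origin under its centre. A bystander at the outer left or right.
- board: Green circuit board 90 x 55 mm, 16 to 18 mm tall with its parts, loose, lying flat; origin under its centre. A bystander at the outer right or left, opposite the dish.
There are look-alikes about, which are no part of the job. There is more than one size of the absorber; the one meant has the size given above.

How it is judged:
By the outcome, as a careful person would: the job done as asked, in the order asked, and still so for the second after the job is handed in, with the robot touching nothing.
It also fails if it takes over 54 s, if anything falls off the work surface, if the arm or the gripper's body presses on something with over 40 N, if the wrist force passes 120 N, or if a joint passes its speed limit or range.

## Working session

There is one attempt and no reset: what is moved stays moved. The work goes in short steps, Python scripts to look and compute and a shell command to move; the robot and the scene stay as the last step left them, time stands still between calls to the robot, and variables do not carry over. Pictures are saved under pics/ and viewed, about 8 in all and at most 12, crops included, and the job is handed in when it is done.

```bash
mkdir -p pics
cat > h.py <<'E'
import numpy as np,cv2
from cell import monitor,capture,camera_params,manip
def ray(c,u,v):
    p=camera_params(c);R=np.array(p["rotation"]).reshape(3,3);o=np.array(p["origin"])
    return o,R@np.array([(u-p["cx"])/p["fx"],(v-p["cy"])/p["fy"],1])
def onz(c,u,v,z):
    o,d=ray(c,u,v);return (o+d*(z-o[2])/d[2]).round(1)
def proj(c,P):
    p=camera_params(c);R=np.array(p["rotation"]).reshape(3,3);q=R.T@(np.array(P)-np.array(p["origin"]))
    return np.array([p["fx"]*q[0]/q[2]+p["cx"],p["fy"]*q[1]/q[2]+p["cy"]]).round(1)
def snap(c,n):
    a=capture(c);cv2.imwrite(f"pics/{n}.png",cv2.cvtColor(a,cv2.COLOR_RGB2BGR));return a
E
python3 - <<'E'
from h import *
for c in("top","side"):
    snap(c,c+"0");print(camera_params(c))
print(monitor.observe(),manip.hold_point_z)
E
```

```text
{'fx': 353.5816006744118, 'fy': 353.5816006744118, 'cx': 251.35034773710433, 'cy': 201.53374479341534, 'origin': array([ 280.6892125 ,  -11.00811522, 1089.25592356]), 'rotation': array([ 0.74878314, -0.65447352,  0.0685221 , -0.07932809])}
{'fx': 413.48906532161106, 'fy': 413.48906532161106, 'cx': 249.32692229025307, 'cy': 194.324092298124, 'origin': array([-36.62419691, 863.86708071, 949.57884969]), 'rotation': array([-0.23878168,  0.87538193, -0.40635545,  0.10754088])}
{'time': 0.1, 'joint_pos': array([-1.25507395e+00,  8.78472771e-02,  1.37206720e+00,  1.60509032e-06,
        1.68361214e+00, -1.03116618e-01]), 'dq': array([ 0.00077042, -0.00087397, -0.0042858 ,  0.00053236, -0.00101671,
        0.00133884]), 'joint_torque': array([ 1.89528953e-03, -3.41253090e+01, -3.03301299e+01,  7.18237599e-02,
        3.03916179e-02, -1.00293169e-04]), 'position': array([ 223.52033043, -501.99697404,  204.45793663]), 'tcp_rot': array([ 0.38555949,  0.5935534 , -0.38469969,  0.59248999]), 'force': array([-0.74220511, -0.01226048, -0.20378298]), 'ft_torque': array([ 0.00800255, -0.02079089,  0.03547416]), 'width': 1.0019052095064565} 18.8
```

View pics/top0.png

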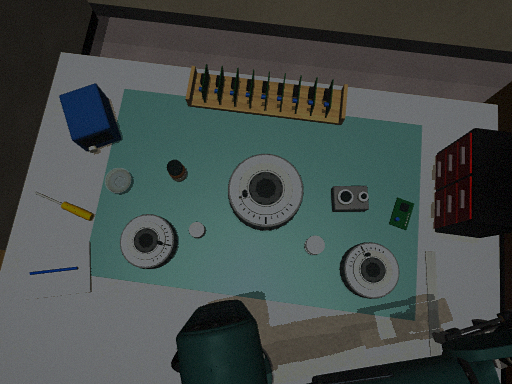

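View pics/side0.png

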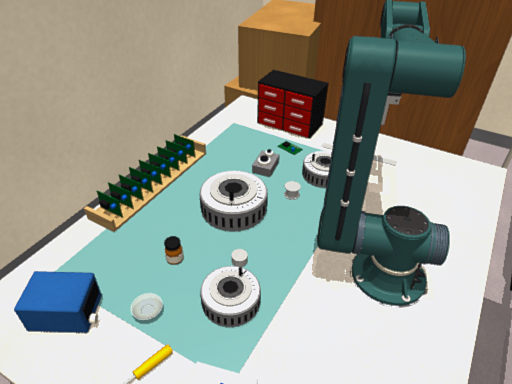

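The top view shows a large drum at about (266,190) with two smaller look-alikes at (148,241) and (370,270). The switch box is at (350,198), with its large button on the left at about (345,197). I'll fix the rotation, which is a quaternion, and zoom in.

```bash
sed -i 's/np.array(p\["rotation"\]).reshape(3,3)/Rot.from_quat(p["rotation"]).as_matrix()/; 1a from scipy.spatial.transform import Rotation as Rot' h.py
python3 - <<'E'
from h import *
t=cv2.imread("pics/top0.png");s=cv2.imread("pics/side0.png")
a=cv2.resize(t[145:240,220:400],None,fx=4.4,fy=4.4,interpolation=cv2.INTER_CUBIC)
cv2.imwrite("pics/topc.png",cv2.convertScaleAbs(a,alpha=1.5))
b=cv2.resize(s[140:235,190:310],None,fx=6,fy=6,interpolation=cv2.INTER_CUBIC)
cv2.imwrite("pics/sidec.png",b)
for r in((266,190),(148,241),(370,270)):print(onz("top",*r,82))
print(onz("top",228,190,50),onz("top",304,190,50))
print(proj("top",onz("top",266,190,82)),Rot.from_quat(monitor.observe()["tcp_rot"]).as_matrix().round(3))
E
```

```text
[533.3 -19.   82. ]
[340.2 295.1  82. ]
[ 343.7 -336.    82. ]
[526.   94.7  50. ] [ 556.7 -133.2   50. ]
[266. 190.] [[-0.001  0.914  0.407]
 [ 0.002  0.407 -0.914]
 [-1.     0.    -0.002]]
```

View pics/topc.png

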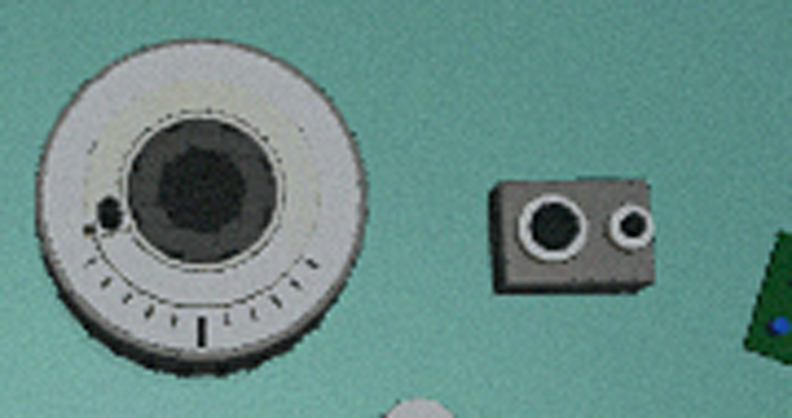

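View pics/sidec.png

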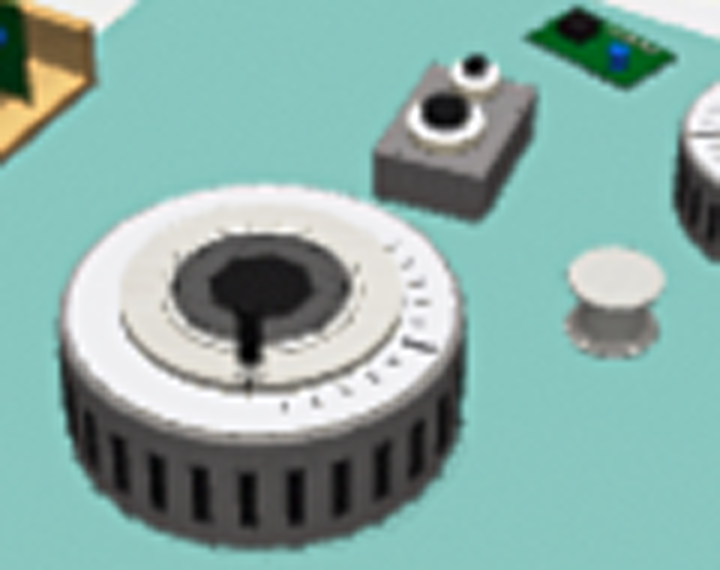

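The crops show the iris centre at about (202,193) in the top crop, the lever top at (109,213), the pointer end at (90,230) and the long mark at (201,318–345). The large button is at (553,226) and the stop at (632,224). Now for numbers.

```bash
cat > m.py <<'E'
from h import *
def blobs(img,x0,y0,x1,y1,th,k=8):
    g=cv2.resize(cv2.cvtColor(img,cv2.COLOR_RGB2GRAY)[y0:y1,x0:x1],None,fx=k,fy=k,interpolation=cv2.INTER_CUBIC)
    n,l,s,c=cv2.connectedComponentsWithStats((g<th).astype(np.uint8))
    return [(((c[i]+.5)/k-.5+[x0,y0]).round(2),s[i,4]/k/k,(s[i,2]/k,s[i,3]/k)) for i in range(1,n) if s[i,4]>k*k*1.5]
E
python3 - <<'E'
from m import *
t=cv2.cvtColor(cv2.imread("pics/top0.png"),cv2.COLOR_BGR2RGB);s=cv2.cvtColor(cv2.imread("pics/side0.png"),cv2.COLOR_BGR2RGB)
for th in(60,85):
  print(th)
  for b in blobs(t,236,160,298,228,th):print("T",b,onz("top",*b[0],91),onz("top",*b[0],135),onz("top",*b[0],83))
for b in blobs(t,334,186,372,210,50):print("Tb",b,onz("top",*b[0],62))
for b in blobs(s,255,147,275,162,60):print("Sb",b,onz("side",*b[0],62))
for b in blobs(s,200,170,268,210,60):print("S",b,onz("side",*b[0],91))
# scale disc outline
w=((t.min(2)>95)*255).astype(np.uint8);w[:,:225]=0;w[:,308:]=0;w[:150]=0;w[232:]=0
c=max(cv2.findContours(w,0,1)[0],key=cv2.contourArea);e=cv2.fitEllipse(c);print(e,onz("top",*e[0],82))
P=np.array([onz("top",*p[0],82) for p in c]);print(np.ptp(P,0))
w=((s.min(2)>170)*255).astype(np.uint8);w[:,:198]=0;w[:,270:]=0;w[:165]=0;w[218:]=0
c=max(cv2.findContours(w,0,1)[0],key=cv2.contourArea);e=cv2.fitEllipse(cv2.convexHull(c));print(e,onz("side",*e[0],82))
E
```

```text
60
T (array([238.86, 163.71]), np.float64(2.640625), (np.float64(2.5), np.float64(2.375))) [599.7  70.6  91. ] [585.6  67.  135. ] [602.3  71.2  83. ]
T (array([265.35, 188.02]), np.float64(872.265625), (np.float64(33.75), np.float64(32.75))) [536.7 -16.3  91. ] [525.4 -16.1 135. ] [538.8 -16.3  83. ]
T (array([244.46, 193.21]), np.float64(33.6875), (np.float64(5.625), np.float64(8.0))) [513.2  41.8  91. ] [503.   39.5 135. ] [515.1  42.2  83. ]
T (array([239.89, 196.83]), np.float64(4.484375), (np.float64(2.75), np.float64(2.0))) [500.8  53.4  91. ] [491.1  50.6 135. ] [502.5  54.   83. ]
T (array([290.43, 204.53]), np.float64(2.234375), (np.float64(2.375), np.float64(1.75))) [497.7 -94.1  91. ] [488.2 -90.4 135. ] [499.5 -94.7  83. ]
T (array([243.59, 208.79]), np.float64(1.71875), (np.float64(1.625), np.float64(1.75))) [467.3  37.9  91. ] [459.1  35.8 135. ] [468.8  38.3  83. ]
T (array([264.3 , 222.11]), np.float64(194.03125), (np.float64(62.0), np.float64(18.75))) [436.9 -25.9  91. ] [430.  -25.3 135. ] [438.2 -26.   83. ]
T (array([282.32, 213.03]), np.float64(2.03125), (np.flo
[... 6234 characters left out ...]
(array([263.73, 157.94]), np.float64(30.78125), (np.float64(6.875), np.float64(5.125))) [ 547.7 -249.4   62. ]
S (array([232.72, 188.75]), np.float64(173.765625), (np.float64(17.5), np.float64(18.25))) [531.8  -9.1  91. ]
S (array([264.47, 205.19]), np.float64(27.765625), (np.float64(4.375), np.float64(11.25))) [404.    8.5  91. ]
S (array([201.91, 205.56]), np.float64(25.203125), (np.float64(6.25), np.float64(10.75))) [570.4 109.4  91. ]
((265.2871398925781, 189.3424530029297), (68.46839141845703, 70.68143463134766), 99.3087158203125) [535.  -16.7  82. ]
[210.5 209.5   0. ]
((233.04466247558594, 190.976318359375), (41.6095085144043, 65.08716583251953), 88.96163177490234) [530.8  -9.1  82. ]
```

The switch box and drum positions from the two views differ by about 8 mm. I'll check against the robot's own fingertip once it's near. Moving over now with the fingers shut.

```bash
python3 -m crank '[[[0,0,0,0,0.026,-0.019,1],[0,0,0,0,0.026,-0.019,1],[0,0,0,0,0.026,-0.019,1],[0,0,0,0,0.026,-0.019,1],[0,0,0,0,0.026,-0.019,1],[0,0,0,0,0.026,-0.019,1],[0,0,0,0,0.026,-0.019,1],[0,0,0,0,0.026,-0.019,1],[0,0,0,0,0.026,-0.019,1],[0,0,0,0,0.026,-0.019,1]]]'
python3 -m crank '[[[0,0,0,0,0.026,-0.019,1],[0,0,0,0,0.026,-0.019,1],[0,0,0,0,0.026,-0.019,1],[0,0,0,0,0.026,-0.019,1],[0,0,0,0,0.026,-0.019,1],[0,0,0,0,0.026,-0.019,1],[0,0,0,0,0.026,-0.019,1],[0,0,0,0,0.026,-0.019,1],[0,0,0,0,0.026,-0.019,1],[0,0,0,0,0.026,-0.019,1]]]'
python3 - <<'E'
from h import *
t=snap("top","t1");s=snap("side","s1");o=monitor.observe();P=o["position"]
R=Rot.from_quat(o["tcp_rot"]).as_matrix();print(P.round(1),R.round(3).tolist(),o["joint_pos"].round(2),o["force"].round(2))
pt=proj("top",P);ps=proj("side",P);print(pt,ps)
out=[]
for im,p in((t,pt),(s,ps)):
    x,y=p.astype(int);x0=max(x-45,0);y0=max(y-60,0);c=im[y0:y0+120,x0:x0+90][:,:,::-1]
    c=cv2.resize(c,(396,528),interpolation=cv2.INTER_CUBIC);out.append(c);print(x0,y0)
cv2.imwrite("pics/tip1.png",np.hstack(out))
E
```

```text
time: 1.1
position: [384.2, -221.8, 205.0]
tcp_rot: [0.385, 0.593, -0.385, 0.593]
force: [0.0, -1.1, 0.4]
width: 0.187
time: 2.1
position: [544.4, 57.4, 204.8]
tcp_rot: [0.385, 0.593, -0.385, 0.593]
force: [0.3, -0.1, 0.8]
width: 0.006
[544.8  59.1 204.2] [[-0.002, 0.912, 0.411], [0.001, 0.411, -0.912], [-1.0, -0.001, -0.002]] [0.   0.08 1.38 0.   1.68 1.15] [ 0.2  -0.69 -0.03]
[238.7 170.6] [216.1 170.6]
193 110
171 110
```

View pics/tip1.png

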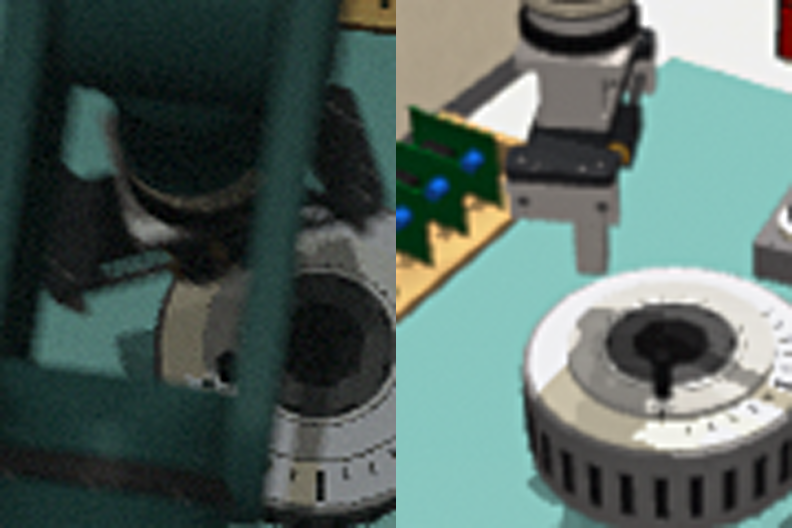

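In the side crop the fingertip's lower edge is at about (215.6,171.8) px against a projected (216.1,170.6), so the side camera agrees with the robot. The arm blocks the top view here. I'll trust the side view more for the centre, about (533,-12.5). Next I descend behind the lever.

```bash
python3 -m crank '[[[0,0,0,0.01,-0.001,-0.0005,1],[0,0,0,0.01,-0.001,-0.0005,1],[0,0,0,0.01,-0.001,-0.0005,1],[0,0,0,0.01,-0.001,-0.0005,1],[0,0,0,0.01,-0.001,-0.0005,1],[0,0,0,0.01,-0.001,-0.0005,1],[0,0,0,0.01,-0.001,-0.0005,1],[0,0,0,0.01,-0.001,-0.0005,1],[0,0,0,0.01,0,0,1],[0,0,0,0.009,0,0,1]]]'
python3 -m crank '[[[0,0,0,0,-0.002,0,1],[0,0,0,0,-0.002,0,1],[0,0,0,0,-0.002,0,1],[0,0,0,0,-0.002,0,1]]]'
python3 -m crank '[[[0,0,0,0,-0.002,0,1],[0,0,0,0,-0.002,0,1]]]'
python3 - <<'E'
from h import *
t=snap("side","s2");c=t[150:220,195:280][:,:,::-1];cv2.imwrite("pics/s2c.png",cv2.resize(c,None,fx=8,fy=8,interpolation=cv2.INTER_CUBIC))
o=monitor.observe();print(o["position"].round(1),o["force"].round(2),proj("side",o["position"]))
E
```

```text
time: 3.2
position: [535.2, 56.6, 105.5]
tcp_rot: [0.385, 0.593, -0.385, 0.593]
force: [-0.2, -0.4, -0.7]
width: 0.004
time: 3.6
position: [528.2, 53.2, 107.2]
tcp_rot: [0.385, 0.593, -0.385, 0.593]
force: [0.4, -0.3, -0.6]
width: 0.005
time: 3.8
position: [524.3, 51.6, 106.8]
tcp_rot: [0.385, 0.593, -0.385, 0.593]
force: [-0.3, 0.5, 0.4]
width: 0.01
[524.   51.5 106.7] [ 0.28  0.35 -0.46] [224.4 196.3]
```

View pics/s2c.png

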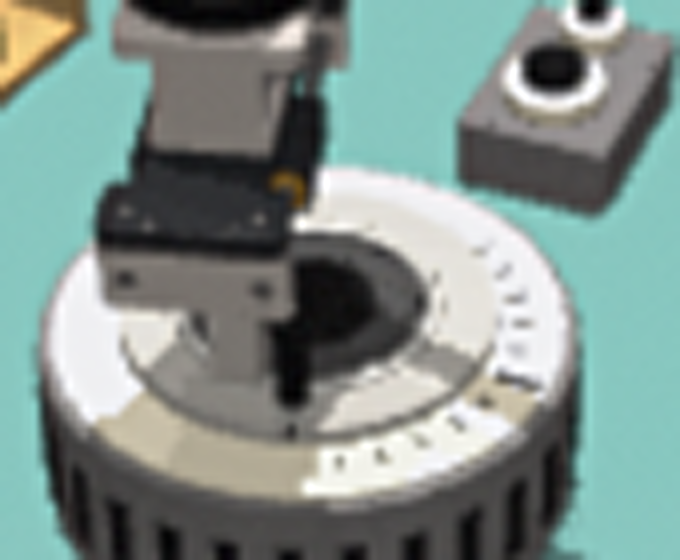

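The side crop shows the finger, bottom at (245,378), just behind the lever, foot at (292,400), with a few mm of gap. Now I ease into contact and start the arc.

```bash
python3 -m crank '[[[0,0,0,0.001,-0.002,0,1],[0,0,0,0,-0.002,0,1]]]'
python3 -m crank '[[[0,0,0,0,-0.002,0,1],[0,0,0,0,-0.002,0,1]]]'
python3 -m crank '[[[-3,0,0,0,-0.003,-0.0007,1],[-3,0,0,0,-0.003,-0.0007,1]]]'
python3 -m crank '[[[-3,0,0,0,-0.0033,-0.0007,1],[-3,0,0,0,-0.0033,-0.0007,1],[-3,0,0,0,-0.0033,-0.0007,1]]]'
```

```text
time: 4.05
position: [520.8, 50.1, 105.4]
tcp_rot: [0.385, 0.593, -0.385, 0.593]
force: [2.9, 0.4, -0.5]
width: 0.008
time: 4.25
position: [517.5, 48.8, 105.4]
tcp_rot: [0.386, 0.593, -0.385, 0.593]
force: [4.6, 1.9, -2.2]
width: 0.004
time: 4.45
position: [511.6, 46.9, 105.4]
tcp_rot: [0.353, 0.612, -0.353, 0.613]
force: [3.5, -0.0, -2.3]
width: 0.009
time: 4.75
position: [502.4, 43.2, 105.6]
tcp_rot: [0.304, 0.638, -0.304, 0.639]
force: [3.5, 0.3, -1.6]
width: 0.005
```

```bash
python3 -m crank '[[[-4,0,0,0,-0.0034,-0.0007,1],[-4,0,0,0,-0.0034,-0.0007,1],[-4,0,0,0,-0.0034,-0.0007,1],[-3,0,0,0,-0.0034,-0.0007,1],[-3,0,0,0,-0.0034,-0.0007,1]]]'
python3 - <<'E'
from h import *
o=monitor.observe();P=o["position"];d=P[:2]-[536,-13];a=np.degrees(np.arctan2(d[1],d[0]))
R=Rot.from_quat(o["tcp_rot"]).as_matrix();print(np.hypot(*d),a+13.2,np.degrees(np.arctan2(R[1,1],R[0,1]))+93)
E
```

```text
time: 5.25
position: [488.2, 33.7, 105.7]
tcp_rot: [0.2, 0.677, -0.2, 0.679]
force: [4.7, 1.3, -1.9]
width: 0.009
66.80732151121683 148.90271067379405 150.13037653418812
```

```bash
python3 -m crank '[[[-3,0,0,0,-0.0035,-0.0006,1],[-3,0,0,0,-0.0035,-0.0006,1],[-3,0,0,0,-0.0035,-0.0006,1],[-3,0,0,0,-0.0035,-0.0006,1],[-3,0,0,0,-0.0035,-0.0006,1],[-3,0,0,0,-0.0035,-0.0006,1],[-3,0,0,0,-0.0035,-0.0006,1],[-3,0,0,0,-0.0035,-0.0006,1]]]'
python3 - <<'E'
from h import *
o=monitor.observe();P=o["position"];d=P[:2]-[536,-13];a=np.degrees(np.arctan2(d[1],d[0]))
R=Rot.from_quat(o["tcp_rot"]).as_matrix();print(np.hypot(*d),a+13.2,np.degrees(np.arctan2(R[1,1],R[0,1]))+93)
t=snap("side","s3");c=t[150:220,195:280][:,:,::-1];cv2.imwrite("pics/s3c.png",cv2.resize(c,None,fx=8,fy=8,interpolation=cv2.INTER_CUBIC))
E
```

```text
time: 6.05
position: [472.3, 10.6, 105.7]
tcp_rot: [0.055, 0.705, -0.054, 0.705]
force: [0.8, 2.6, -1.0]
width: 0.006
67.95596234461196 172.89834949376987 174.14805293790795
```

View pics/s3c.png

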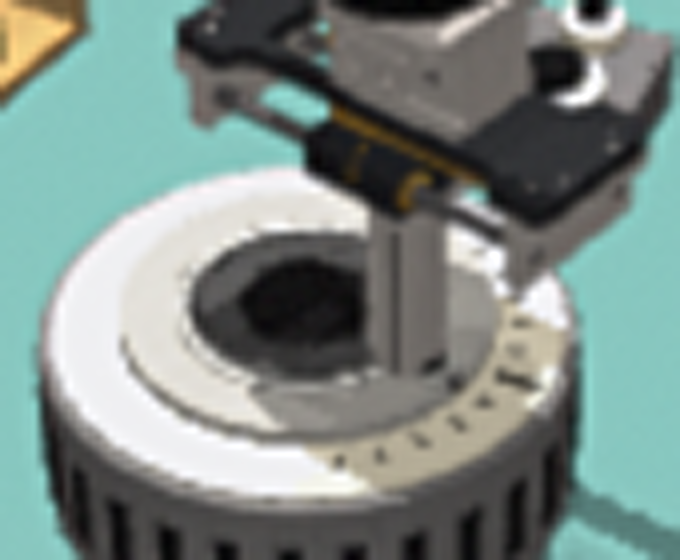

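The side crop shows the pointer at about (455,382) and the long mark at about (517,380), not there yet. I'll back off sideways so that both cameras see the scale.

```bash
python3 -m crank '[[[0,0,0,0,0.008,0,1],[0,0,0,-0.005,0.008,0,1],[0,0,0,-0.02,0.008,0,1],[0,0,0,-0.02,0.02,0,1],[0,0,0,-0.02,0.03,0,1],[0,0,0,0,0.03,0,1],[0,0,0,0,0.03,0,1],[0,0,0,0,0.03,0,1],[0,0,0,0,0.03,0,1],[0,0,0,0,0.03,0,1]]]'
cat > look.py <<'E'
from m import *
import sys
n=sys.argv[1];t=snap("top","t"+n);s=snap("side","s"+n)
z=lambda a,x0,y0,x1,y1,k:cv2.resize(a[y0:y1,x0:x1][:,:,::-1],None,fx=k,fy=k,interpolation=cv2.INTER_CUBIC)
A=cv2.convertScaleAbs(z(t,226,175,306,235,7),alpha=1.4);B=z(s,205,165,272,225,7)
cv2.imwrite(f"pics/look{n}.png",cv2.resize(np.hstack([A,B]),(0,0),fx=.77,fy=.77))
for b in blobs(t,248,176,285,226,70):print("T",b,onz("top",*b[0],91),onz("top",*b[0],83))
for b in blobs(s,240,185,268,215,75):print("S",b,onz("side",*b[0],91),onz("side",*b[0],83))
o=monitor.observe();print(o["position"],o["force"],o["time"])
E
python3 look.py 4
```

```text
time: 7.1
position: [507.1, 232.7, 170.8]
tcp_rot: [0.055, 0.705, -0.056, 0.705]
force: [0.8, -0.3, -0.1]
width: 0.005
T (array([265.16, 189.66]), np.float64(842.046875), (np.float64(33.75), np.float64(35.25))) [531.8 -16.4  91. ] [533.8 -16.4  83. ]
T (array([258.02, 213.31]), np.float64(3.375), (np.float64(1.875), np.float64(2.875))) [459.8  -4.9  91. ] [461.2  -4.8  83. ]
T (array([282.36, 213.07]), np.float64(1.6875), (np.float64(1.75), np.float64(2.0))) [469.8 -73.9  91. ] [471.3 -74.4  83. ]
T (array([253.37, 215.67]), np.float64(1.90625), (np.float64(1.75), np.float64(2.0))) [451.2   7.4  91. ] [452.6   7.6  83. ]
T (array([265.32, 220.01]), np.float64(10.859375), (np.float64(1.75), np.float64(6.875))) [443.3 -28.   91. ] [444.6 -28.2  83. ]
T (array([280.94, 224.07]), np.float64(21.515625), (np.float64(10.125), np.float64(4.25))) [437.6 -73.6  91. ] [438.9 -74.1  83. ]
T (array([250.6, 224.2]), np.float64(18.03125), (np.float64(8.625), np.float64(3.75))) [425.7  12.   91. ] [426.9  12.2  83. ]
S (array([240.56, 187.49]), np.float64(12.96875), (np.float64(2.75), np.float64(6.625))) [513.2 -27.8  91. ] [518.3 -36.1  83. ]
S (array([247.72, 189.78]), np.float64(40.28125), (np.float64(6.625), np.float64(11.25))) [487.1 -29.6  91. ] [492. -38.  83.]
S (array([258.99, 209.43]), np.float64(138.28125), (np.float64(27.125), np.float64(17.25))) [409.1  34.3  91. ] [413.3  26.5  83. ]
[507.00802726 234.33637292 170.27267337] [-0.40786679 -0.53162354  0.32358765] 7.2
```

View pics/look4.png

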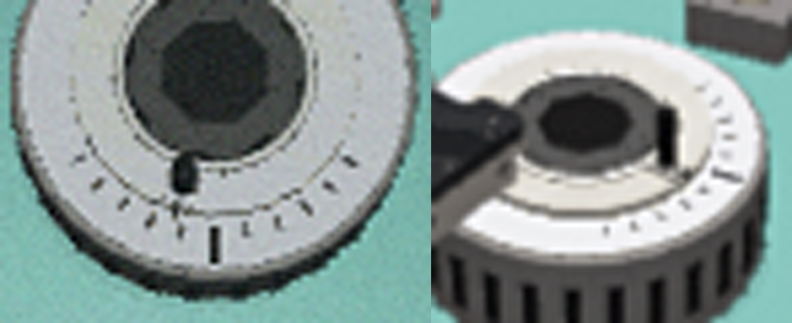

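Pointer end at world angle about 171.5° about the drum axis, long mark at about 187.3° (top crop: pointer at (175,210), mark at (214,245)). About 15.8° remains. I'll go back in and push about 13°.

```bash
python3 -m crank '[[[0,0,0,0,-0.025,0,1],[0,0,0,0,-0.025,0,1],[0,0,0,0,-0.025,0,1],[0,0,0,0,-0.025,0,1],[0,0,0,0,-0.025,0,1],[0,0,0,0,-0.025,0,1],[0,0,0,0,-0.025,0,1],[0,0,0,0.022,-0.01,0,1],[0,0,0,0.022,-0.01,0,1],[0,0,0,0.02,-0.007,0,1]]]'
python3 -m crank '[[[-3,0,0,0,-0.004,0,1],[-3,0,0,0,-0.004,0,1],[-3,0,0,0,-0.004,0,1],[-2,0,0,0,-0.003,0,1],[-2,0,0,0,-0.002,0,1],[0,0,0,0,0,0,1]]]'
```

```text
time: 8.2
position: [475.2, 30.1, 106.0]
tcp_rot: [0.056, 0.705, -0.057, 0.705]
force: [-0.2, -0.0, -0.4]
width: 0.007
time: 8.8
position: [474.2, 13.8, 106.7]
tcp_rot: [-0.025, 0.707, 0.024, 0.707]
force: [-0.2, -0.3, 0.1]
width: 0.004
```

```bash
python3 -m crank '[[[0,0,0,0,-0.003,-0.002,1],[0,0,0,0,-0.003,-0.002,1],[0,0,0,0,-0.003,-0.0015,1],[0,0,0,0,-0.003,-0.001,1],[0,0,0,0,-0.003,-0.0005,1],[0,0,0,0,-0.002,0,1],[0,0,0,0,0,0,1],[0,0,0,0,0,0,1]]]'
python3 -m crank '[[[0,0,0,0,0.008,0,1],[0,0,0,-0.005,0.008,0,1],[0,0,0,-0.02,0.008,0,1],[0,0,0,-0.02,0.02,0,1],[0,0,0,-0.02,0.03,0,1],[0,0,0,0,0.03,0,1],[0,0,0,0,0.03,0,1],[0,0,0,0,0.03,0,1],[0,0,0,0,0.03,0,1],[0,0,0,0,0.03,0,1]]]'
python3 look.py 5
```

```text
time: 9.6
position: [468.8, -3.3, 106.7]
tcp_rot: [-0.025, 0.707, 0.024, 0.707]
force: [1.8, 2.8, 1.2]
width: 0.008
time: 10.6
position: [452.4, 221.7, 171.6]
tcp_rot: [-0.025, 0.707, 0.024, 0.706]
force: [-0.3, 0.2, -0.4]
width: 0.003
T (array([265.32, 189.73]), np.float64(846.375), (np.float64(33.875), np.float64(36.0))) [531.6 -16.8  91. ] [533.6 -16.9  83. ]
T (array([282.29, 212.97]), np.float64(1.78125), (np.float64(1.875), np.float64(2.0))) [470.1 -73.7  91. ] [471.6 -74.2  83. ]
T (array([262.73, 214.02]), np.float64(5.96875), (np.float64(4.875), np.float64(2.5))) [459.5 -18.5  91. ] [461.  -18.6  83. ]
T (array([253.46, 215.56]), np.float64(2.046875), (np.float64(1.625), np.float64(2.25))) [451.5   7.2  91. ] [452.9   7.4  83. ]
T (array([265.33, 220.  ]), np.float64(11.015625), (np.float64(1.875), np.float64(6.875))) [443.3 -28.1  91. ] [444.6 -28.2  83. ]
T (array([280.96, 224.07]), np.float64(21.90625), (np.float64(9.875), np.float64(4.25))) [437.7 -73.7  91. ] [438.9 -74.2  83. ]
T (array([250.68, 224.19]), np.float64(18.59375), (np.float64(8.875), np.float64(3.875))) [425.8  11.8  91. ] [426.9  11.9  83. ]
S (array([242.28, 189.36]), np.float64(53.515625), (np.float64(6.75), np.float64(12.125))) [503.4 -22.4  91. ] [508.4 -30.7  83. ]
S (array([250.26, 188.85]), np.float64(28.234375), (np.float64(3.75), np.float64(9.25))) [482.4 -38.   91. ] [487.2 -46.4  83. ]
S (array([258.9 , 209.45]), np.float64(139.234375), (np.float64(27.125), np.float64(17.25))) [409.3  34.5  91. ] [413.5  26.8  83. ]
[452.03671527 223.28898644 171.34075004] [ 0.39124445 -0.47291084  0.1918418 ] 10.7
```

View pics/look5.png

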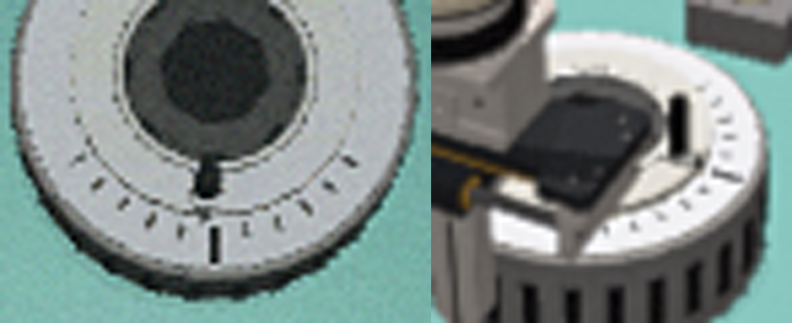

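The pointer is now at (205,212) and the mark top at (213,228) in the top crop, so only a few degrees remain. For a finer angle I'll sample darkness along arcs.

```bash
cat > ang.py <<'E'
from h import *
import sys
def prof(cam,img,C,z,rs,angs):
    g=cv2.cvtColor(img,cv2.COLOR_BGR2GRAY).astype(np.float32)
    m=np.array([[proj(cam,[C[0]+r*np.cos(a),C[1]+r*np.sin(a),z]) for a in np.radians(angs)] for r in rs],np.float32)
    return cv2.remap(g,m[...,0],m[...,1],cv2.INTER_CUBIC).mean(0)
def cen(p,angs,a0,w):
    k=abs(angs-a0)<w;b=np.median(p);d=np.clip(b-p-.25*(b-p[k].min()),0,None)*k
    return (d*angs).sum()/d.sum()
angs=np.arange(160,200.1,.5)
for n in sys.argv[1:]:
  for cam,C in(("top",(536,-16.5)),("side",(531.5,-9))):
    im=cv2.imread(f"pics/{cam[0]}{n}.png")
    M=prof(cam,im,C,83,np.arange(86,100,1),angs)
    a=angs[M.argmin()];mk=cen(M,angs,a,4)
    for rs in((73,77),(79,82)):
      Q=prof(cam,im,C,91,np.arange(*rs,.5),angs);q=angs[Q.argmin()]
      print(n,cam,"mark",round(mk,2),"ptr",rs,round(cen(Q,angs,q,4),2),Q.min().round(),np.median(Q).round())
E
python3 ang.py 4 5
```

```text
4 top mark 187.24 ptr (73, 77) 171.21 50.0 110.0
4 top mark 187.24 ptr (79, 82) 171.81 48.0 131.0Traceback (most recent call last):
  File "ang.py", line 14, in <module>
    M=prof(cam,im,C,83,np.arange(86,100,1),angs)
  File "ang.py", line 5, in prof
    m=np.array([[proj(cam,[C[0]+r*np.cos(a),C[1]+r*np.sin(a),z]) for a in np.radians(angs)] for r in rs],np.float32)
                 ~~~~^^^^^^^^^^^^^^^^^^^^^^^^^^^^^^^^^^^^^^^^^^^
  File "h.py", line 10, in proj
    p=camera_params(c);R=Rot.from_quat(p["rotation"]).as_matrix();q=R.T@(np.array(P)-np.array(p["origin"]))
ValueError: time passes only in moves, steps and waits
```

```bash
sed -i 's/^def ray/from functools import cache\ncamera_params=cache(camera_params)\ndef ray/' h.py; python3 ang.py 4 5
```

```text
4 top mark 187.24 ptr (73, 77) 171.21 50.0 110.0
4 top mark 187.24 ptr (79, 82) 171.81 48.0 131.0
4 side mark 189.95 ptr (73, 77) 177.08 66.0 160.0
4 side mark 189.95 ptr (79, 82) 160.35 172.0 197.0
5 top mark 187.28 ptr (73, 77) 181.51 55.0 113.0
5 top mark 187.28 ptr (79, 82) 183.05 67.0 126.0
5 side mark 189.95 ptr (73, 77) 187.48 65.0 156.0
5 side mark 189.95 ptr (79, 82) 183.79 156.0 190.0
```

Estimated remaining angle about 4.7°. The last settled contact was (468.8,-3.3), so the goal for the finger is about (468,-8.7). Going back in.

```bash
python3 -m crank '[[[0,0,0,0,-0.025,0,1],[0,0,0,0,-0.025,0,1],[0,0,0,0,-0.025,0,1],[0,0,0,0,-0.025,0,1],[0,0,0,0,-0.025,0.001,1],[0,0,0,0,-0.025,0.001,1],[0,0,0,0,-0.025,0,1],[0,0,0,0.022,-0.015,0,1],[0,0,0,0.022,-0.01,0,1],[-4.7,0,0,0.021,-0.006,0,1]]]'
python3 -m crank '[[[0,0,0,0,-0.003,0,1],[0,0,0,0,-0.003,0,1],[0,0,0,0,-0.003,0,1],[0,0,0,0,0,0,1],[0,0,0,0,0,0,1]]]'
```

```text
time: 11.7
position: [469.0, 13.3, 105.9]
tcp_rot: [-0.054, 0.705, 0.053, 0.705]
force: [0.7, 0.7, -1.3]
width: 0.003
time: 12.2
position: [471.6, 6.3, 107.6]
tcp_rot: [-0.054, 0.704, 0.053, 0.706]
force: [-0.4, -0.9, -0.2]
width: 0.001
```

```bash
python3 -m crank '[[[0,0,0,0,-0.003,-0.002,1],[0,0,0,0,-0.003,-0.002,1],[0,0,0,0,-0.0025,-0.002,1],[0,0,0,0,-0.002,0,1],[0,0,0,0,-0.002,0,1],[0,0,0,0,-0.002,0,1],[0,0,0,0,0,0,1],[0,0,0,0,0,0,1]]]'
python3 - <<'E'
from h import *
s=snap("side","s6");c=s[165:225,205:285][:,:,::-1];cv2.imwrite("pics/s6c.png",cv2.resize(c,None,fx=9,fy=9,interpolation=cv2.INTER_CUBIC))
print(monitor.observe()["position"])
E
```

```text
time: 13.0
position: [466.8, -8.9, 106.2]
tcp_rot: [-0.053, 0.705, 0.054, 0.705]
force: [-3.1, 3.0, 1.4]
width: 0.006
[466.80316327  -8.91284381 106.2060963 ]
```

```bash
python3 -m crank '[[[0,0,0,0,0.008,0,1],[0,0,0,-0.005,0.008,0,1],[0,0,0,-0.02,0.008,0,1],[0,0,0,-0.02,0.02,0,1],[0,0,0,-0.02,0.03,0,1],[0,0,0,0,0.03,0,1],[0,0,0,0,0.03,0,1],[0,0,0,0,0.03,0,1],[0,0,0,0,0.03,0,1],[0,0,0,0,0.03,0,1]]]'
python3 look.py 7 | grep -v S; python3 ang.py 7
```

```text
time: 14.05
position: [433.7, 214.0, 172.2]
tcp_rot: [-0.054, 0.704, 0.054, 0.706]
force: [0.2, -0.1, -0.4]
width: 0.007
T (array([265.37, 189.74]), np.float64(847.25), (np.float64(33.875), np.float64(36.0))) [531.6 -17.   91. ] [533.6 -17.   83. ]
T (array([248.39, 212.34]), np.float64(1.546875), (np.float64(1.875), np.float64(2.0))) [458.9  22.9  91. ] [460.3  23.1  83. ]
T (array([282.38, 213.1 ]), np.float64(1.71875), (np.float64(1.75), np.float64(2.0))) [469.7 -74.   91. ] [471.2 -74.5  83. ]
T (array([265.76, 214.25]), np.float64(3.125), (np.float64(1.75), np.float64(2.375))) [460.  -27.2  91. ] [461.5 -27.3  83. ]
T (array([253.44, 215.53]), np.float64(2.125), (np.float64(1.75), np.float64(2.25))) [451.6   7.3  91. ] [453.    7.4  83. ]
T (array([265.32, 219.99]), np.float64(11.28125), (np.float64(1.875), np.float64(7.0))) [443.4 -28.   91. ] [444.7 -28.2  83. ]
T (array([280.89, 224.06]), np.float64(22.453125), (np.float64(10.375), np.float64(4.375))) [437.7 -73.4  91. ] [438.9 -74.   83. ]
T (array([250.66, 224.19]), np.float64(18.453125), (np.float64(8.875), np.float64(3.875))) [425.8  11.8  91. ] [426.9  12.   83. ]
[433.1737049  215.51249576 171.99858085] [ 0.4976653  -0.17219269  0.49612864] 14.15
7 top mark 187.26 ptr (73, 77) 188.46 53.0 115.0
7 top mark 187.26 ptr (79, 82) 187.99 67.0 128.0
7 side mark 189.95 ptr (73, 77) 192.92 80.0 112.0
7 side mark 189.95 ptr (79, 82) 184.21 162.0 197.0
```

View pics/look7.png

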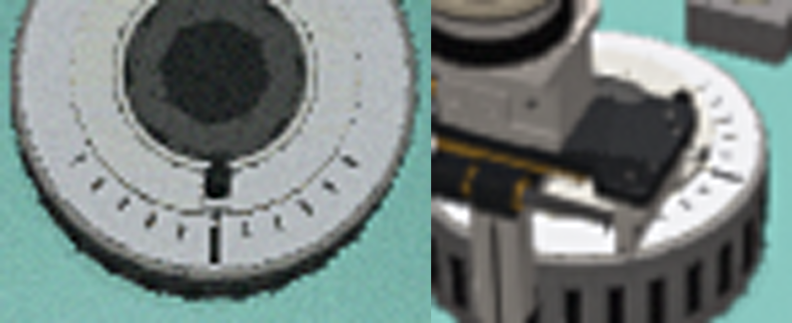

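The top crop shows the pointer at (265.76,214.25) px, in line with the long mark at (265.32,220.0) px. It's about 0.8° past, at most 1.2 mm and within the mark's width, so I'll leave it. The drum and scale haven't moved: the mark is still at 187.26°. On to the large button at about (550.5,-254).

```bash
python3 -m crank '[[[0,0,0,0,-0.024,0.0022,1],[0,0,0,0,-0.024,0.0022,1],[0,0,0,0,-0.024,0.0022,1],[0,0,0,0,-0.024,0.0022,1],[0,0,0,0,-0.024,0.0022,1],[0,0,0,0,-0.024,0.0022,1],[0,0,0,0,-0.024,0.0022,1],[0,0,0,0,-0.024,0.0022,1],[0,0,0,0,-0.024,0.0022,1],[0,0,0,0,-0.024,0.0022,1]]]'
python3 -m crank '[[[0,0,0,0,-0.024,0.0022,1],[0,0,0,0,-0.024,0.0022,1],[0,0,0,0,-0.024,0.0022,1],[0,0,0,0,-0.024,0.0022,1],[0,0,0,0,-0.024,0.0022,1],[0,0,0,0,-0.024,0.0022,1],[0,0,0,0,-0.024,0.0022,1],[0,0,0,0,-0.024,0.0022,1],[0,0,0,0,-0.024,0.0022,1],[0,0,0,0,-0.024,0.0022,1]]]'
python3 -m crank '[[[0,0,0,0.01,0,0,1],[0,0,0,0.02,0,0,1],[0,0,0,0.02,0,0,1],[0,0,0,0.02,0,0,1],[0,0,0,0.01,0,0,1],[0,0,0,0,0,0,1]]]'
python3 - <<'E'
from h import *
s=snap("side","s8");c=s[110:180,225:310][:,:,::-1];cv2.imwrite("pics/s8c.png",cv2.resize(c,None,fx=8,fy=8,interpolation=cv2.INTER_CUBIC))
P=monitor.observe()["position"];print(P,proj("side",P))
E
```

```text
time: 15.15
position: [491.8, -23.5, 172.0]
tcp_rot: [-0.054, 0.705, 0.053, 0.706]
force: [0.8, -0.0, -0.8]
width: 0.004
time: 16.15
position: [549.5, -257.5, 171.9]
tcp_rot: [-0.054, 0.705, 0.053, 0.705]
force: [-0.0, 0.5, -0.9]
width: 0.009
time: 16.75
position: [548.0, -254.4, 89.3]
tcp_rot: [-0.053, 0.706, 0.054, 0.704]
force: [0.1, 0.5, 1.0]
width: 0.004
[ 548.8898853  -254.91941167   90.92087693] [264.4 150.6]
```

View pics/s8c.png

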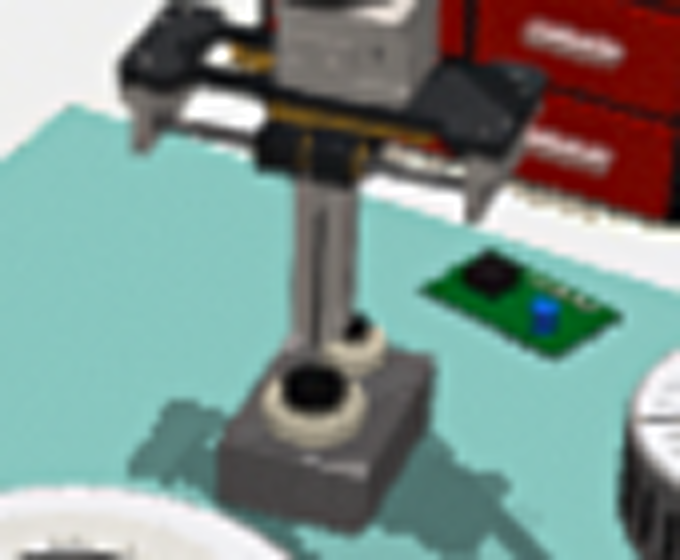

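The fingertip in the side crop, bottom at (315,348), stands over the large cap at (315,385), and its offset confirms the top view's button position of (551.6,-256). Pressing down in small steps.

```bash
python3 -m crank '[[[0,0,0,0.01,-0.0005,0.0025,1],[0,0,0,0.01,0,0,1],[0,0,0,0.006,0,0,1],[0,0,0,0.002,0,0,1],[0,0,0,0,0,0,1]]]'
python3 -m crank '[[[0,0,0,0.002,0,0,1],[0,0,0,0.001,0,0,1],[0,0,0,0.001,0,0,1],[0,0,0,0,0,0,1]]]'
```

```text
time: 17.3
position: [551.7, -255.4, 63.0]
tcp_rot: [-0.053, 0.705, 0.054, 0.705]
force: [-0.2, 0.0, -0.8]
width: 0.008
time: 17.7
position: [552.4, -255.8, 60.1]
tcp_rot: [-0.054, 0.705, 0.053, 0.705]
force: [-0.9, 0.5, 2.7]
width: 0.005
```

```bash
python3 -m crank '[[[0,0,0,0.001,0,0,1],[0,0,0,0.001,0,0,1],[0,0,0,0.001,0,0,1],[0,0,0,0,0,0,1]]]'
python3 -m crank '[[[0,0,0,0.001,0,0,1],[0,0,0,0.0005,0,0,1],[0,0,0,0,0,0,1]]]'
python3 -m crank '[[[0,0,0,0.0005,0,0,1],[0,0,0,0.0005,0,0,1],[0,0,0,0,0,0,1]]]'
```

```text
time: 18.1
position: [552.3, -255.8, 56.9]
tcp_rot: [-0.054, 0.705, 0.053, 0.705]
force: [-1.0, 0.5, 5.0]
width: 0.006
time: 18.4
position: [552.4, -255.8, 56.3]
tcp_rot: [-0.054, 0.705, 0.053, 0.706]
force: [-0.6, -0.1, 6.8]
width: 0.005
time: 18.7
position: [552.4, -255.8, 56.2]
tcp_rot: [-0.054, 0.705, 0.053, 0.706]
force: [-1.9, 0.4, 11.1]
width: 0.003
```

It has bottomed out: z stays at 56.2 while the force rises to 11 N. Releasing and retreating straight up.

```bash
python3 -m crank '[[[0,0,0,-0.004,0,0,1],[0,0,0,-0.01,0,0,1],[0,0,0,-0.02,0,0,1],[0,0,0,-0.03,0,0,1],[0,0,0,-0.03,0,0,1],[0,0,0,-0.03,0,0,1],[0,0,0,0,-0.04,-0.02,1],[0,0,0,0,-0.04,-0.02,1],[0,0,0,0,-0.04,-0.02,1],[0,0,0,0,0,0,1]]]'
python3 look.py 9 | tail -1; python3 ang.py 9
python3 - <<'E'
from m import *
s=cv2.imread("pics/s9.png")[:,:,::-1];t=cv2.imread("pics/t9.png")[:,:,::-1]
for b in blobs(s,255,147,275,162,60):print("Sb",b[0],b[1])
A=cv2.convertScaleAbs(t[120:300,90:430],alpha=1.4)
cv2.imwrite("pics/fin.png",np.vstack([cv2.resize(A,(500,265)),cv2.resize(s[110:305,120:487],(500,265))])[:,:,::-1])
E
```

```text
time: 19.7
position: [507.7, -387.7, 176.1]
tcp_rot: [-0.051, 0.707, 0.051, 0.704]
force: [1.4, 0.7, 0.6]
width: 0.003
[ 509.76135807 -383.51059398  176.56191092] [-0.00178713  0.07768356 -0.15510767] 19.8
9 top mark 187.24 ptr (73, 77) 188.35 53.0 113.0
9 top mark 187.24 ptr (79, 82) 187.94 65.0 126.0
9 side mark 189.95 ptr (73, 77) 192.71 80.0 147.0
9 side mark 189.95 ptr (79, 82) 184.23 161.0 193.0
Sb [268.75 150.33] 6.90625
Sb [263.73 157.95] 30.765625
```

View pics/fin.png

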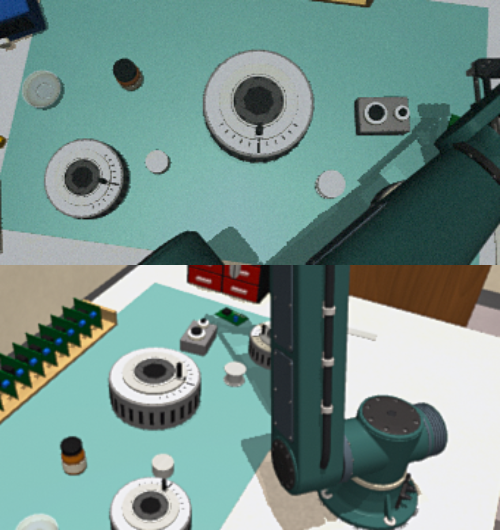

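The final view shows everything in place. The button blob is back at its starting pixel, (263.73,157.95), and the pointer is on the long mark. Handing in.

```bash
python3 -c "from cell import manip;print(manip.finish_job())"
```

```text
the job is handed in; nothing more can be done
None
```

I pushed the lever counter-clockwise with the shut fingertips in three strokes until the pointer stood at the long mark. I then pressed the large button fully in, let it go and handed the job in at about 20 s on the clock.

**Last checks**
- **Pointer:** the top camera puts it at about 188.0° and the long mark at 187.2°. That is roughly 0.7–1.1° past (about 1 to 1.5 mm), within the mark's width, so I left it.
- **Absorber:** the long mark stayed at 187.2–187.3° from the first close look to the last, so the drum did not move.
- **Button:** it bottomed out 6 mm down, with z stuck at 56.2 mm and the force rising to 11 N. Afterwards it was back at its starting pixel in the side view.
- **Other things:** the stop button was not touched. I saw no bystander moved in the final picture, though I did not measure them, and the arm hid part of the right side in the top view.

**Disagreements**
- **Camera positions:** the two cameras' positions differed by about 8 mm. Contact with the lever and the fingertip's place in the side view supported the top camera, so I used that one.
- **Side-view pointer angle:** this was not usable, because the lever and gripper hid the pointer there.

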